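# Seal the bench-top drying chamber with its T-handle latch

## Task

Shut the sample-drying chamber: swing its lid down and press it until it is seated on the rubber gasket, then turn the black T-handle clockwise to its stop so that the latch draws the lid tight. Let go of it, and leave the bottle, the jar and the beaker standing where they are.

Things in the scene. Friction and masses are not known exactly. Their poses are not given: they have to be found in the camera images.
- chamber: Fixed blue steel box, open on top, 240 (its x) x 280 (its y) x 120 mm high, a cream panel on its front (-x) side, which faces roughly to the robot. Origin: centre of its underside, on the bench; z up. The lid is hinged on its far (+x) rim and rests on a black rubber gasket.
- lid (a joint): Lid angle, rad: 0 down, grows as it opens; starts at 0.35 to 0.7. Stiff hinge: it stays where left; moving it down takes 1 to 4 N at the front edge. It meets the gasket at 0.040; pressing there with 6 to 12 N seats it (0.036 or less), and it stays within 0.005 when let go. Only the latch holds it below 0.012; its pawl jams on the keeper if the handle is past 0.35 before the lid is down.
- handle (a joint): T-handle angle in rad: 0 to 0.3 at the start (unlatched, bar roughly parallel to the lid's front edge), grows clockwise seen from above, stop at 1.5 (bar pointing from front to hinge). From about 0.45 to 1.3 a pawl under the lid pulls it down, 3 to 7 mm at the handle; it then stays where left. Turning takes up to about 0.4 N m.
- lid_hinge (a point): Point on the lid's hinge line at mid width and mid thickness, 128 mm above the bench, 125 mm beyond the chamber's centre (its +x). Axes turn with the lid: x from front edge to hinge, y along the hinge line (the lid opens about +y), z out of the lid's top.
- lid_front (a point): Middle of the lid's front edge, on its top face; axes as lid_hinge. The lid is a blue plate 250 mm from hinge line to front edge, 286 mm wide, 12 mm thick; this point lies 250 mm from the hinge line towards -x and 6 mm above mid thickness.
- t_grip (a point): Centre of the T-handle's bar: black, 90 mm long, 16 wide, 20 high, on a stem 22 mm across. It lies on the axis of turning, at the lid's mid width, 185 mm from the hinge line, 65 mm from the front edge, 39 mm above the lid's top face (bar's underside 29 mm above it). Axes turn with the handle: y along the bar, x across it, z along the axis of turning, out of the lid.
- bottle: White plastic bottle with red cap, 60 mm across, 150 mm high, loose; origin at the centre of its underside. Bystander.
- jar: Amber glass jar with blue cap, 66 mm across, 110 mm high, loose; origin at the centre of its underside. Bystander.
- beaker: Clear beaker, 70 mm across, 90 mm high, loose; origin at the centre of its underside. Bystander.

How it is judged:
On the way, in this order (a step that is already met when the one before it is completed fails the run):
1. the lid is pressed down until seated on the gasket (lid angle under 0.036) before the handle is turned (handle under 0.4) (value of joint lid below 0.036 rad and value of joint handle below 0.4 rad), for 0.1 s.
2. the T-handle is turned clockwise past 1.35 and the lid drawn tight (lid angle under 0.012) (value of joint handle above 1.35 rad and value of joint lid below 0.012 rad), for 0.2 s.
At the end, for the whole second after the job is handed in: The T-handle stands beyond 1.35 rad (stop at 1.5), the lid is drawn down to an angle under 0.012 rad, the handle is released, and bottle, jar and beaker stand upright (within 0.2 rad) less than 30 mm from where they were (all of step 2 and distance of each of bottle, jar, beaker from where it was at the start of the episode below 0.03 m and angle between each of bottle, jar, beaker's own z axis and vertical below 0.2 rad); the robot touches nothing.
It fails at once if a bystander is tipped over or pushed away (over 0.5 rad or 60 mm) (angle between any of bottle, jar, beaker's own z axis and vertical above 0.5 rad or distance of any of bottle, jar, beaker from where it was at the start of the episode above 0.06 m).
It also fails if it takes over 48 s, if anything falls off the work surface, if the arm or the gripper's body presses on something with over 40 N, if the wrist force passes 120 N, or if a joint passes its speed limit or range.

## Robot

A 6-joint arm with a two-finger parallel gripper is mounted at the origin on the work surface. World frame = base frame: x ahead of the robot, y to its left, z up, the work surface at z = 0. Lengths are in m, angles in rad, forces in N, time in s.
With the tool pointing down it reaches from about 0.375 to 0.9 m from the base axis. Payload 3.1 kg.
Tool frame: the origin (TCP) lies at the very end of the fingers, on their centre line; the grasp point (between the pads) lies 19 mm behind it (manip.pinch_z is the distance from the TCP to the grasp point, in m); z points along the fingers, y is the direction in which the jaws open and shut (so a half turn about z gives the same grasp; the last joint's range is limited). The gripper opens to 85 mm and grips with 20 to 120 N. Pads are 22 mm wide; open, the fingers measure 114 mm over their backs; the gripper's body (76 mm by 85 mm) begins 54 mm behind the grasp point. The pads swing forward as they close: fully open they stand 13 mm farther back than shut.
Start: joints at [0.946, 0.527, 1.433, -0, 1.181, -0.178], TCP at [0.27, 0.564, 0.231] pointing down, gripper open.
Joint ranges: [-3.08, 3.08], [-0.75, 2.2], [0.22, 2.44], [-1.43, 4.57], [0, 2.65], [-2.85, 2.85]. Speed limits (rad/s): [2.79, 2.79, 3.14, 3.14, 3.14, 3.14].

## Interface

Orientations are given as a unit quaternion [x, y, z, w].
In Python, from station import manip gives the robot as it stands.
- The arm moves only by the tool drive_tool, never from a script. Its argument "increments" is a list of rows, each a list of 7 numbers: the closure in counts, from 0 (fully open) to 255 (shut), then the shift along the tool's x, y, z in cm, then the turn, a rotation vector about the tool's x, y, z in rad. A call has 1 to 20 rows; each row is the pose to reach, as a shift and turn from the pose commanded when the call began, along the tool's axes at that moment; what a row does not reach only later rows make up. A row lasts 1/10 s, in which the tool goes at most 50 mm and 8.59 degrees, less where a joint would pass 70% of its speed; a pose out of reach is approached as far as the arm can. A call with a gripper value outside its range is refused whole. The fingers move at their own pace and stop on an object; "force" is the grip in N (left out, the last holds). Time passes only in rows, so rows that repeat a pose let the fingers close. It gives the time, the measured TCP pose, the force and the opening at its end, in the units of the state.
- manip.sense(): the state, without advancing time (a new reading comes with each control period).
- manip.snapshot(name): name is "scene" or "side" or "wrist"; returns the picture (420x560x3 uint8, red, green, blue); there is no depth.
- manip.camera_model(name): a dict with "mtx" (3x3 intrinsics, pixels), "cam_to_world" (4x4, takes a point from camera to world coordinates). Camera axes: x right, y down, z forward; pixel columns grow to the right and rows downward; lengths in m; the calibration is good to about 2 mm. A picture is of the moment at which its call begins: read the wrist's pose just before it. camera_model takes no time and is no camera call; for the wrist camera it gives the pose at the moment of the call.
- manip.sign_off(): hands the job in, once; it reports no verdict.
The state is a dict: "t": time; "q": joint angles; "qd": joint speeds; "tau": joint torques, N m; "tcp_pos": TCP position; "tool_rot": TCP orientation; "force": force on the tool from outside, world axes, zero at the start; "ft_torque": the same for the moment, N m; "finger_gap": opening from 0.0 (shut) to 1.0 (fully open).
Only numpy, scipy, OpenCV 4.12 (cv2) and the standard library are available. Lean on these libraries where they do the work, as an engineer would, in place of code of your own. Each camera call takes 0.05 s, during which the arm holds its last target. There are 200 camera calls.

## Working session

There is one attempt and no reset: what is moved stays moved. The work goes in short steps, Python scripts to look and compute and a tool call to move; the robot and the scene stay as the last step left them, time stands still between calls to the robot, and variables do not carry over. Pictures are saved under pics/ and viewed, about 8 in all and at most 12, crops included, and the job is handed in when it is done.

Besides the shell and the picture viewer there is one more tool, called after ">>>" as name(argument=value, ...), one argument or row to a line, values as JSON. drive_tool: Moves the arm, as the interface text tells. Its arguments: {"type":"object","properties":{"increments":{"type":"array","items":{"type":"array","items":{"type":"number"}}},"force":{"type":"number"}},"required":["increments"]}

```bash
mkdir -p pics; ls; python3 - <<'E'
from station import manip
import cv2,numpy as np
a=manip.snapshot("scene");b=manip.snapshot("side")
for n,i in(("scene",a),("side",b)): cv2.imwrite(f"pics/{n}0.png",i[:,:,::-1])
for n in("scene","side"):
  c=manip.camera_model(n);print(n,np.round(c["mtx"],1).tolist(),np.round(c["cam_to_world"],3).tolist())
print(manip.sense())
E
```

```text
pics
scene [[441.2, 0.0, 282.0], [0.0, 441.2, 204.6], [0.0, 0.0, 1.0]] [[0.121, 0.745, -0.656, 1.339], [0.993, -0.089, 0.081, -0.028], [0.002, -0.661, -0.751, 0.99], [0.0, 0.0, 0.0, 1.0]]
side [[458.8, 0.0, 283.1], [0.0, 458.8, 208.6], [0.0, 0.0, 1.0]] [[-0.202, -0.798, 0.568, 0.043], [-0.979, 0.158, -0.125, 0.18], [0.01, -0.581, -0.814, 0.869], [0.0, 0.0, 0.0, 1.0]]
{'t': 0.1, 'q': array([ 9.45491880e-01,  5.28396698e-01,  1.43376701e+00,  1.33581879e-05,
        1.18138391e+00, -1.78500233e-01]), 'qd': array([-0.00099598, -0.00100048, -0.00321731,  0.0003657 , -0.00090325,
        0.00042604]), 'tau': array([ 2.96847338e-04, -4.43302774e+01, -1.78586429e+01, -2.51540150e-04,
        3.83636696e-03,  4.70378211e-06]), 'tcp_pos': array([0.26964642, 0.56313697, 0.2304193 ]), 'tool_rot': array([ 2.21550834e-01,  9.75148334e-01, -8.97177609e-04, -3.88045387e-04]), 'force': array([ 0.11654691, -0.00587237,  0.75425763]), 'ft_torque': array([0.04097875, 0.04198888, 0.00980283]), 'finger_gap': 1.0008550084416632}
```

View pics/scene0.png

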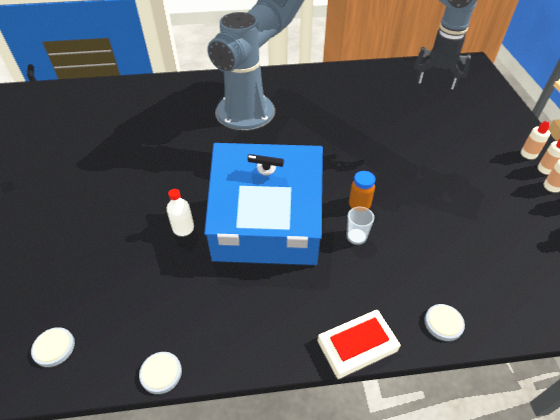

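View pics/side0.png

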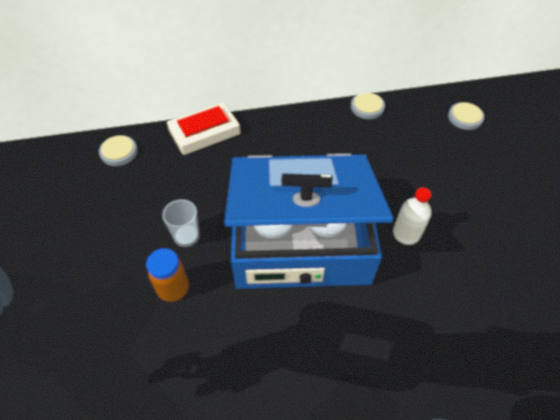

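The scene view shows the lid from the hinge side, with its corners at about (213,147), (323,147), (208,231) and (320,233). The side view shows it from the front, with corners at about (227,219), (388,219), (233,158) and (377,156). The T-bar runs (282,180)-(332,182) in the side view. In that view the bottle stands on the right (-y), and the jar and beaker on the left (+y).

```bash
python3 - <<'E'
import cv2,numpy as np
a=cv2.imread("pics/scene0.png");b=cv2.imread("pics/side0.png")
A=cv2.resize(a[135:275,200:330],None,fx=3,fy=3,interpolation=cv2.INTER_CUBIC)
B=cv2.resize(b[150:290,222:392],None,fx=2.4,fy=2.4,interpolation=cv2.INTER_CUBIC)
c=np.zeros((420,800,3),np.uint8);c[:A.shape[0],:390]=A;c[:B.shape[0],391:391+B.shape[1]]=B[:,:409]
cv2.imwrite("pics/crop1.png",c)
for n,i in(("scene",a),("side",b)):
  h=cv2.cvtColor(i,cv2.COLOR_BGR2HSV)
  m=cv2.inRange(h,(100,150,60),(120,255,255))
  cs=[x for x in cv2.findContours(m,0,2)[0] if 2000<cv2.contourArea(x)<30000]
  for x in cs:
    if abs(x[:,0,0].mean()-290)<60: print(n,cv2.contourArea(x),cv2.approxPolyDP(cv2.convexHull(x),3,True)[:,0].tolist())
E
```

```text
scene 13259.5 [[213, 143], [322, 146], [321, 238], [316, 264], [211, 260], [204, 229]]
side 19389.5 [[365, 154], [393, 216], [371, 284], [236, 288], [223, 222], [231, 159]]
```

View pics/crop1.png

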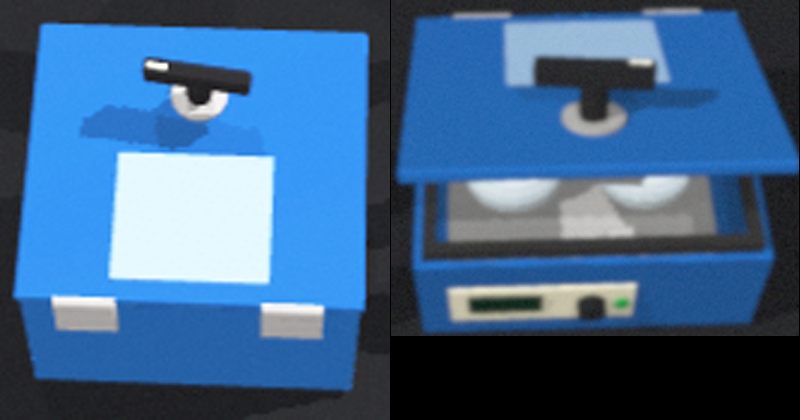

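The crop shows the lid's corners and the T-bar clearly in both views. The bar is nearly parallel to the front edge, and the end with the white mark is at -y.

```bash
cat > h.py <<'E'
from station import manip
import cv2,numpy as np
from scipy.spatial.transform import Rotation as R
def P(n):
  c=manip.camera_model(n);return np.array(c["mtx"])@np.linalg.inv(c["cam_to_world"])[:3]
def tri(s,d,n1="scene",n2="side"):
  X=cv2.triangulatePoints(P(n1),P(n2),np.float64(s).T.copy(),np.float64(d).T.copy());X=(X[:3]/X[3]).T
  pr=lambda n:(lambda h:h[:,:2]/h[:,2:])(np.c_[X,np.ones(len(X))]@P(n).T)
  return X,pr(n1)-s,pr(n2)-d
def ground(n,uv,z=0):
  c=manip.camera_model(n);T=np.array(c["cam_to_world"]);r=T[:3,:3]@np.linalg.inv(c["mtx"])@[*uv,1]
  return T[:3,3]+r*(z-T[2,3])/r[2]
E
python3 - <<'E'
from h import *
np.set_printoptions(precision=4,suppress=True)
S=lambda u,v:(u/3+200,v/3+135); D=lambda u,v:((u-391)/2.4+222,v/2.4+150)
names="F- F+ B- B+ bar- bar+ barC".split()
s=[S(42,23),S(368,34),S(15,296),S(365,308),S(146,70),S(250,83),S(197,77)]
d=[D(797,163),D(398,174),D(739,12),D(415,17),D(654,72),D(537,70),D(595,72)]
X,e1,e2=tri(s,d)
for n,x,a,b in zip(names,X,e1,e2):print(n,x,a,b)
f=(X[0]+X[1])/2;b=(X[2]+X[3])/2;v=b-f
print("front",f,"hinge",b,"len",np.linalg.norm(v),"width",np.linalg.norm(X[1]-X[0]),np.linalg.norm(X[3]-X[2]))
print("yaw",np.arctan2(v[1],v[0]),"yaw front",np.arctan2(*(-(X[1]-X[0])[[0]],(X[1]-X[0])[1])),np.arctan2(-(X[3]-X[2])[0],(X[3]-X[2])[1]),"lid",np.arctan2(-v[2],np.hypot(*v[:2])))
w=X[5]-X[4];print("bar dir",np.arctan2(-w[0],w[1]),"len",np.linalg.norm(w))
for n,uv in(("bottle",(409,238)),("jar",(171,296)),("beaker",(187,241))):print(n,ground("side",uv))
for n,uv in(("bottle",(182,233)),("jar",(361,207)),("beaker",(357,241))):print(n,ground("scene",uv))
for uv in D(424,330),D(752,322):print("frontbottom",ground("side",uv))
for uv in S(37,377),S(353,388):print("backbottom",ground("scene",uv))
E
```

```text
F- [ 0.436  -0.0958  0.2272] [0.3754 0.0954] [ 0.5391 -0.101 ]
F+ [0.4826 0.1838 0.2262] [-0.2297  0.0109] [-0.3287 -0.0083]
B- [ 0.6604 -0.1365  0.1331] [-1.1317 -0.259 ] [-1.1932  0.1917]
B+ [0.7089 0.1471 0.135 ] [ 0.0312 -0.0012] [0.0327 0.0005]
bar- [ 0.5238 -0.0116  0.243 ] [-0.2398 -0.0368] [-0.3144  0.0358]
bar+ [0.5455 0.072  0.2392] [-0.4701 -0.0285] [-0.6086  0.0294]
barC [0.5344 0.03   0.2402] [-0.1492 -0.0159] [-0.1943  0.016 ]
front [0.4593 0.044  0.2267] hinge [0.6847 0.0053 0.1341] len 0.24667184925090865 width 0.28351539801801623 0.2876494129550093
yaw -0.17013711407871168 yaw front [-0.165] -0.16959427071164793 lid 0.3848830763943711
bar dir -0.2535610984330141 len 0.08642332123403447
bottle [ 0.5155 -0.2131 -0.    ]
jar [0.4789 0.3157 0.    ]
beaker [0.6045 0.2728 0.    ]
bottle [ 0.5461 -0.2147  0.    ]
jar [0.511  0.3113 0.    ]
beaker [0.6327 0.2703 0.    ]
frontbottom [0.4717 0.1833 0.    ]
frontbottom [ 0.4231 -0.0973  0.    ]
backbottom [ 0.6506 -0.1312  0.    ]
backbottom [0.696 0.148 0.   ]
```

```bash
cat >> h.py <<'E'
H=np.array([.683,.005,.128]);yaw=-.168
def lidpt(r,n,th):  # r from hinge towards front, n above mid thickness
  h=-r*np.cos(th)+n*np.sin(th)
  return H+[h*np.cos(yaw),h*np.sin(yaw),r*np.sin(th)+n*np.cos(th)]
def go(p,y):  # tool-frame shift (cm) and turn for a downward tool whose y axis has heading y
  s=manip.sense();M=R.from_quat(s["tool_rot"])
  T=R.from_matrix(np.c_[[np.sin(y),-np.cos(y),0],[np.cos(y),np.sin(y),0],[0,0,-1]]) 
  if T.as_matrix()[:,0]@M.as_matrix()[:,0]<-2: pass
  print(np.round(M.inv().apply(np.array(p)-s["tcp_pos"])*100,2),np.round((M.inv()*T).as_rotvec(),3))
E
python3 - <<'E'
from h import *
y=-.168
s=manip.sense();print(s["tcp_pos"],R.from_quat(s["tool_rot"]).as_matrix().round(2).tolist())
go([*s["tcp_pos"][:2],.33],np.arctan2(.902,.432));go([*lidpt(.23,.006,.385)[:2],.30],y);go(lidpt(.23,.006,.385)+[0,0,.012],y)
E
```

```text
[0.26964642 0.56313697 0.2304193 ] [[-0.9, 0.43, -0.0], [0.43, 0.9, -0.0], [0.0, -0.0, -1.0]]Traceback (most recent call last):
  File "<stdin>", line 4, in <module>
  File "h.py", line 19, in go
    T=R.from_matrix(np.c_[[np.sin(y),-np.cos(y),0],[np.cos(y),np.sin(y),0],[0,0,-1]])
  File "scipy/spatial/transform/_rotation.pyx", line 1143, in scipy.spatial.transform._rotation.Rotation.from_matrix
ValueError: Non-positive determinant (left-handed or null coordinate frame) in rotation matrix 0: [[ 0.90189719  0.43195076  0.        ]
 [-0.43195076  0.90189719  0.        ]
 [ 0.          0.         -1.        ]].
```

```bash
sed -i 's/\[np.sin(y),-np.cos(y),0\]/[-np.sin(y),np.cos(y),0]/; /<-2: pass/d' h.py
python3 - <<'E'
from h import *
y=-.168
go([.27,.563,.33],np.arctan2(.902,.432));go([*lidpt(.23,.006,.385)[:2],.30],y);go(lidpt(.23,.006,.385)+[0,0,.012],y)
E
```

```text
[-0.03 -0.02 -9.96] [-0.002 -0.    -0.   ]
[-41.11 -38.29  -6.9 ] [-2.000e-03  1.000e-03  1.292e+00]
[-41.12 -38.28  -0.09] [-2.000e-03  1.000e-03  1.292e+00]
```

>>> drive_tool(
  increments=[
    [255,0,0,-5,0,0,0],
    [255,0,0,-10,0,0,0],
    [255,-4,-4,-10,0,0,0.14],
    [255,-8,-7.5,-10,0,0,0.28],
    [255,-12,-11,-10,0,0,0.42],
    [255,-15,-14,-10,0,0,0.55],
    [255,-18,-17,-10,0,0,0.68],
    [255,-21,-20,-10,0,0,0.8],
    [255,-24.5,-23,-10,0,0,0.93],
    [255,-28,-26,-10,0,0,1.05],
    [255,-31.5,-29.5,-10,0,0,1.17],
    [255,-35,-33,-9,0,0,1.29],
    [255,-38,-36,-8,0,0,1.29],
    [255,-41.1,-38.3,-7,0,0,1.29],
    [255,-41.1,-38.3,-7,0,0,1.29],
    [255,-41.1,-38.3,-4,0,0,1.29],
    [255,-41.1,-38.3,-2,0,0,1.29],
    [255,-41.1,-38.3,-1,0,0,1.29],
    [255,-41.1,-38.3,-1,0,0,1.29],
    [255,-41.1,-38.3,-1,0,0,1.29],
  ],
)

```text
t: 2.1
tcp_pos: [0.4755, 0.0411, 0.2419]
tool_rot: [0.763, 0.646, 0.0, 0.0]
force: [0.1, -0.6, 1.1]
finger_gap: 0.0
```

```bash
python3 - <<'E'
from h import *
cv2.imwrite("pics/side1.png",manip.snapshot("side")[:,:,::-1])
s=manip.sense();print(s["t"],s["tcp_pos"],s["force"],s["q"])
for th in(.385,.3,.2,.1,.06,.04,.03):print(th,end=" ");go(lidpt(.23,.006,th),-.168)
E
```

```text
2.15 [0.4758547  0.04096849 0.24224521] [ 0.24147062 -0.6817679   0.22963365] [-1.48709013e-01  3.14005655e-01  1.77982611e+00  7.66802077e-05
  1.04581066e+00  1.65988671e-02]
0.385 [-0.08 -0.07  2.23] [ 0.002 -0.     0.003]
0.3 [-0.08 -0.78  4.05] [ 0.002 -0.     0.003]
0.2 [-0.08 -1.41  6.26] [ 0.002 -0.     0.003]
0.1 [-0.08 -1.82  8.53] [ 0.002 -0.     0.003]
0.06 [-0.08 -1.92  9.44] [ 0.002 -0.     0.003]
0.04 [-0.08 -1.95  9.9 ] [ 0.002 -0.     0.003]
0.03 [-0.08 -1.97 10.13] [ 0.002 -0.     0.003]
```

View pics/side1.png

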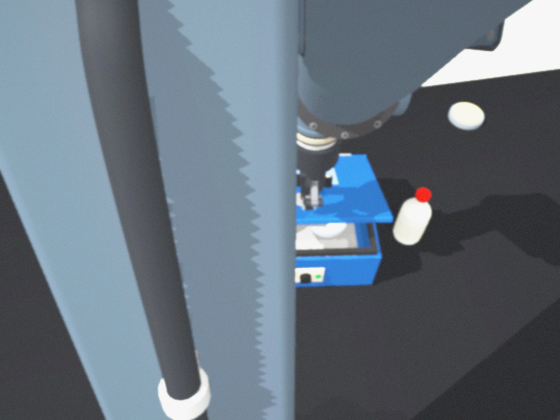

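The side view is mostly blocked by the arm. The fingertips stand above the lid's front part at about (312,200), and the bottle is untouched. I'll push the lid down along its arc.

>>> drive_tool(
  increments=[
    [255,0,0,1,0,0,0],
    [255,0,0,2,0,0,0],
    [255,0,-0.3,2.8,0,0,0],
    [255,0,-0.6,3.5,0,0,0],
    [255,0,-0.8,4.1,0,0,0],
    [255,0,-1.0,4.8,0,0,0],
    [255,0,-1.2,5.5,0,0,0],
    [255,0,-1.4,6.2,0,0,0],
    [255,0,-1.5,6.8,0,0,0],
    [255,0,-1.65,7.4,0,0,0],
    [255,0,-1.75,8,0,0,0],
    [255,0,-1.8,8.5,0,0,0],
    [255,0,-1.85,9,0,0,0],
    [255,0,-1.9,9.4,0,0,0],
    [255,0,-1.9,9.4,0,0,0],
  ],
)

```text
t: 3.65
tcp_pos: [0.4552, 0.044, 0.1465]
tool_rot: [0.763, 0.646, -0.001, -0.001]
force: [-0.5, 1.1, 0.0]
finger_gap: 0.0
```

>>> drive_tool(
  increments=[
    [255,0,0,0.1,0,0,0],
    [255,0,0,0.2,0,0,0],
    [255,0,0,0.3,0,0,0],
    [255,0,0,0.4,0,0,0],
  ],
)

```text
t: 4.05
tcp_pos: [0.4557, 0.0439, 0.1432]
tool_rot: [0.763, 0.646, -0.0, -0.001]
force: [-1.6, -0.1, 3.8]
finger_gap: 0.005
```

>>> drive_tool(
  increments=[
    [255,0,0,0.05,0,0,0],
    [255,0,0,0.1,0,0,0],
    [255,0,0,0.15,0,0,0],
    [255,0,0,0.2,0,0,0],
    [255,0,0,0.2,0,0,0],
  ],
)

```text
t: 4.55
tcp_pos: [0.4556, 0.044, 0.1413]
tool_rot: [0.763, 0.646, -0.001, -0.001]
force: [-2.9, 0.9, 4.6]
finger_gap: -0.002
```

>>> drive_tool(
  increments=[
    [255,0,0,0.1,0,0,0],
    [255,0,0,0.2,0,0,0],
    [255,0,0,0.2,0,0,0],
  ],
)

```text
t: 4.85
tcp_pos: [0.4555, 0.044, 0.1395]
tool_rot: [0.763, 0.646, -0.001, -0.001]
force: [-4.0, 0.8, 7.6]
finger_gap: 0.002
```

>>> drive_tool(
  increments=[
    [255,0,0,0.1,0,0,0],
    [255,0,0,0.2,0,0,0],
    [255,0,0,0.2,0,0,0],
  ],
)

```text
t: 5.15
tcp_pos: [0.4555, 0.044, 0.1378]
tool_rot: [0.763, 0.646, -0.001, -0.001]
force: [-4.4, 0.9, 9.7]
finger_gap: -0.005
```

>>> drive_tool(
  increments=[
    [255,0,0,0.1,0,0,0],
    [255,0,0,0.2,0,0,0],
    [255,0,0,0.3,0,0,0],
    [255,0,0,0.3,0,0,0],
  ],
)

```text
t: 5.55
tcp_pos: [0.4554, 0.044, 0.1353]
tool_rot: [0.763, 0.646, -0.001, -0.001]
force: [-5.3, 0.5, 14.3]
finger_gap: -0.002
```

>>> drive_tool(
  increments=[
    [255,0,0,0.1,0,0,0],
    [255,0,0,0.2,0,0,0],
    [255,0,0,0.3,0,0,0],
    [255,0,0,0.3,0,0,0],
    [255,0,0,0.3,0,0,0],
  ],
)

```text
t: 6.05
tcp_pos: [0.4555, 0.044, 0.1338]
tool_rot: [0.763, 0.646, -0.0, -0.0]
force: [-8.9, 0.9, 28.9]
finger_gap: 0.0
```

>>> drive_tool(
  increments=[
    [255,0,0,-0.5,0,0,0],
    [255,0,0,-1.5,0,0,0],
    [255,0,0,-4,0,0,0],
    [200,0,0,-7,0,0,0],
    [100,0,0,-10,0,0,0],
    [0,0,0,-13,0,0,0],
    [0,0,0,-15,0,0,0],
    [0,0,0,-15,0,0,0],
    [0,0,0,-15,0,0,0],
  ],
)

```text
t: 6.95
tcp_pos: [0.4568, 0.0437, 0.2813]
tool_rot: [0.763, 0.646, 0.0, 0.001]
force: [-0.4, -0.8, -0.4]
finger_gap: 0.989
```

```bash
python3 - <<'E'
from h import *
c=manip.camera_model("wrist")
w=manip.snapshot("wrist");s=manip.snapshot("scene");manip_s=manip.sense()
print(c["mtx"],np.round(c["cam_to_world"],4).tolist(),manip_s["t"],manip_s["tcp_pos"],manip_s["force"])
np.savez("w1.npz",mtx=c["mtx"],T=c["cam_to_world"])
cv2.imwrite("pics/w1.png",w[:,:,::-1]);cv2.imwrite("pics/s2.png",s[:,:,::-1])
A=cv2.resize(w,(400,300));B=cv2.resize(s[120:270,190:390],(400,300),interpolation=cv2.INTER_CUBIC)
cv2.imwrite("pics/c2.png",np.hstack([A,B])[:,:,::-1])
E
```

```text
[[373.30726058   0.         275.61574252]
 [  0.         373.30726058 211.79817832]
 [  0.           0.           1.        ]] [[0.986, -0.159, -0.0495, 0.4683], [-0.1665, -0.9395, -0.2994, 0.1204], [0.0011, 0.3035, -0.9528, 0.4246], [0.0, 0.0, 0.0, 1.0]] 7.05 [0.45581212 0.04382824 0.2801318 ] [-0.10709222 -0.03348097 -0.17696474]
```

View pics/c2.png

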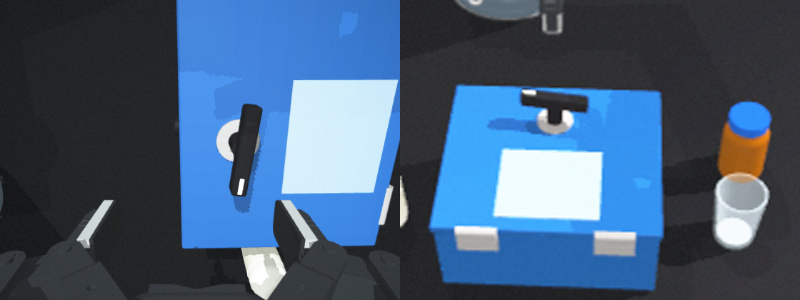

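The wrist view shows the lid down, with the T-bar running from about (252,104) to (238,195) in the half-size crop. The scene crop shows the lid flat, with the jar and beaker undisturbed.

```bash
python3 - <<'E'
from h import *
w=cv2.imread("pics/w1.png");z=np.load("w1.npz")
g=w.max(2);m=np.zeros_like(g);m[130:290,300:385]=(g[130:290,300:385]<75)*255
m=cv2.morphologyEx(m,cv2.MORPH_OPEN,np.ones((5,5)))
n,l,st,ce=cv2.connectedComponentsWithStats(m);i=1+st[1:,4].argmax();ct=np.argwhere(l==i)[:,::-1].astype(np.float32)
r=cv2.minAreaRect(ct);b=cv2.boxPoints(r);print(r,st[i])
def gz(uv,h):
  T=z["T"];q=T[:3,:3]@np.linalg.inv(z["mtx"])@[*uv,1];return T[:3,3]+q*(h-T[2,3])/q[2]
b=b[np.argsort(b[:,1])];a0=b[:2].mean(0);a1=b[2:].mean(0)
for h in(.175,.185):
  p,q=gz(a0,h),gz(a1,h);d=p-q if p[1]>q[1] else q-p
  print(h,p,q,(p+q)/2,"len",np.linalg.norm(d),"handle",yaw-np.arctan2(-d[0],d[1]))
print("model",lidpt(.185,.045,0),lidpt(.185,.045,.036))
# lid front corners: scene + wrist
E
```

```text
((337.3377685546875, 209.03207397460938), (37.65629196166992, 129.55484008789062), 10.619654655456543) [ 321  146   46  128 3427]
0.175 [0.51123697 0.07943669 0.175     ] [ 0.48375334 -0.01085506  0.175     ] [0.49749516 0.03429082 0.175     ] len 0.0943819350062625 handle 0.12747668542511734
0.185 [0.50951461 0.08107668 0.185     ] [ 0.48313228 -0.00559696  0.185     ] [0.49632345 0.03773986 0.185     ] len 0.09059993374969288 handle 0.12747668542511767
model [0.50060459 0.03593401 0.173     ] [0.50231961 0.03564314 0.1796294 ]
```

```bash
python3 - <<'E'
from h import *
for z in(.24,.168):go([.5003,.036,z],-.268)
E
```

```text
[-0.04  4.53  4.  ] [-0.002  0.     0.102]
[-0.04  4.54 11.2 ] [-0.002  0.     0.102]
```

>>> drive_tool(
  increments=[
    [0,0,2,1,0,0,0.05],
    [0,0,4.5,2.5,0,0,0.1],
    [0,0,4.5,4,0,0,0.1],
    [0,0,4.5,6,0,0,0.1],
    [0,0,4.5,8,0,0,0.1],
    [0,0,4.5,9.5,0,0,0.1],
    [0,0,4.5,10.5,0,0,0.1],
    [0,0,4.5,11.2,0,0,0.1],
    [0,0,4.5,11.2,0,0,0.1],
  ],
)

```text
t: 7.95
tcp_pos: [0.5001, 0.0364, 0.1681]
tool_rot: [0.795, 0.607, -0.001, -0.001]
force: [0.1, -0.6, -0.9]
finger_gap: 1.0
```

>>> drive_tool(
  increments=[
    [120,0,0,0,0,0,0],
    [200,0,0,0,0,0,0],
    [255,0,0,0,0,0,0],
    [255,0,0,0,0,0,0],
    [255,0,0,0,0,0,0],
    [255,0,0,0,0,0,0],
  ],
  force=40,
)

```text
t: 8.55
tcp_pos: [0.5024, 0.036, 0.17]
tool_rot: [0.795, 0.607, 0.001, 0.001]
force: [2.1, -1.0, 2.5]
finger_gap: 0.179
```

>>> drive_tool(
  increments=[
    [255,0,0.2,0,0,0,0.05],
    [255,0,0.2,0,0,0,0.12],
    [255,0,0.2,0,0,0,0.2],
    [255,0,0.2,0.05,0,0,0.28],
    [255,0,0.2,0.1,0,0,0.36],
    [255,0,0.2,0.1,0,0,0.36],
  ],
  force=60,
)

```text
t: 9.15
tcp_pos: [0.5027, 0.0359, 0.1698]
tool_rot: [0.891, 0.455, 0.0, 0.0]
force: [-1.0, -0.5, 10.8]
finger_gap: 0.173
```

>>> drive_tool(
  increments=[
    [255,0,0,0,0,0,0.08],
    [255,0,0,0.05,0,0,0.16],
    [255,0,0,0.05,0,0,0.24],
    [255,0,0,0.1,0,0,0.32],
    [255,0,0,0.15,0,0,0.4],
    [255,0,0,0.15,0,0,0.48],
    [255,0,0,0.2,0,0,0.56],
    [255,0,0,0.2,0,0,0.56],
  ],
)

```text
t: 9.95
tcp_pos: [0.5026, 0.0355, 0.1686]
tool_rot: [0.982, 0.191, 0.0, 0.001]
force: [-3.3, -1.0, 16.3]
finger_gap: 0.173
```

```bash
python3 - <<'E'
from h import *
s=manip.sense();print(s["t"],s["tcp_pos"],s["force"],s["ft_torque"],s["q"][5]);v=R.from_quat(s["tool_rot"]).apply([0,1,0]);print("handle",yaw-np.arctan2(v[1],v[0]))
E
```

```text
9.95 [0.50261659 0.03554281 0.16855107] [-3.34262354 -1.02255978 16.29357388] [-0.29657282  0.76737003 -0.05154278] 1.0364772619810532
handle 1.0185835190200205
```

Turning smoothly at about 1.02 rad, so on towards the stop.

>>> drive_tool(
  increments=[
    [255,0,0,0,0,0,0.08],
    [255,0,0,0,0,0,0.16],
    [255,0,0,0.05,0,0,0.24],
    [255,0,0,0.05,0,0,0.31],
    [255,0,0,0.1,0,0,0.37],
    [255,0,0,0.1,0,0,0.42],
    [255,0,0,0.1,0,0,0.47],
    [255,0,0,0.1,0,0,0.5],
    [255,0,0,0.1,0,0,0.5],
    [255,0,0,0.1,0,0,0.5],
  ],
)

```text
t: 10.95
tcp_pos: [0.5023, 0.0352, 0.1672]
tool_rot: [0.998, -0.055, -0.0, 0.001]
force: [-2.6, -1.1, 14.6]
finger_gap: 0.171
```

```bash
python3 - <<'E'
from h import *
s=manip.sense();print(s["t"],s["tcp_pos"],s["force"],s["ft_torque"],s["q"][5]);v=R.from_quat(s["tool_rot"]).apply([0,1,0]);print("handle",yaw-np.arctan2(v[1],v[0]))
E
```

```text
10.95 [0.50227312 0.03523841 0.16721699] [-2.60102011 -1.08546835 14.60866484] [-0.39699553  0.7281855   0.79578757] 1.5322990644794927
handle 1.512695054655314
```

>>> drive_tool(
  increments=[
    [255,0,0,-0.2,0,0,-0.02],
    [120,0,0,-0.2,0,0,-0.02],
    [0,0,0,-0.2,0,0,-0.02],
    [0,0,0,-0.2,0,0,-0.02],
    [0,0,0,-0.2,0,0,-0.02],
    [0,0,0,-0.2,0,0,-0.02],
    [0,0,0,-1.2,0,0,-0.02],
    [0,0,0,-2.5,0,0,-0.02],
    [0,0,0,-5,0,0,-0.02],
    [0,0,0,-8,0,0,-0.02],
    [0,0,0,-12,0,0,-0.02],
    [0,0,0,-15,0,0,-0.02],
    [0,0,0,-15,0,0,-0.02],
    [0,0,0,-15,0,0,-0.02],
  ],
)

```text
t: 12.35
tcp_pos: [0.5027, 0.0359, 0.3163]
tool_rot: [0.999, -0.048, 0.001, 0.0]
force: [0.0, -0.1, -0.4]
finger_gap: 1.005
```

```bash
python3 - <<'E'
from h import *
w=manip.snapshot("wrist");s=manip.snapshot("scene");q=manip.sense();print(q["t"],q["force"],q["tcp_pos"])
cv2.imwrite("pics/s3.png",s[:,:,::-1])
A=cv2.resize(w,(400,300));B=cv2.resize(s[120:270,150:390],(400,300),interpolation=cv2.INTER_CUBIC)
cv2.imwrite("pics/c3.png",np.hstack([A,B])[:,:,::-1])
a=cv2.imread("pics/scene0.png")
for n,lo,hi,bx in(("redcap",(0,150,100),(8,255,255),(160,180,200,210)),("bluecap",(100,150,60),(120,255,255),(345,165,380,190)),("amber",(8,150,80),(25,255,255),(340,170,380,220))):
  for i in(a,s[:,:,::-1]):
    x0,y0,x1,y1=bx;m=cv2.inRange(cv2.cvtColor(np.ascontiguousarray(i),cv2.COLOR_BGR2HSV),lo,hi)[y0:y1,x0:x1];print(n,np.argwhere(m).mean(0).round(1)[::-1]+[x0,y0],(m>0).sum())
E
```

```text
12.45 [-0.31973944 -0.36713243 -0.49610135] [0.50168194 0.03600592 0.31431754]
redcap [174.  193.9] 114
redcap [174.  193.9] 110
bluecap [364.3 179. ] 310
bluecap [364.3 179. ] 308
amber [360.7 196.5] 457
amber [360.7 196.5] 458
```

View pics/c3.png

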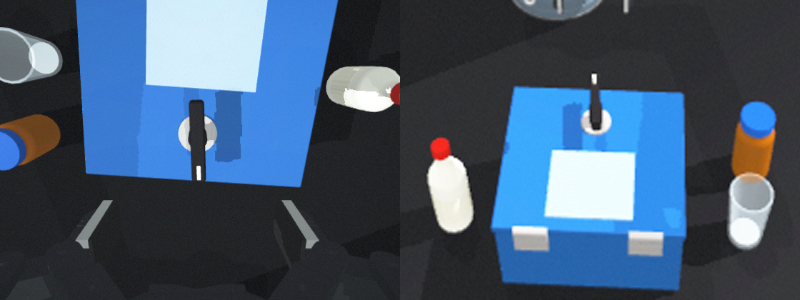

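The handle bar now points from front to hinge and the lid is flat. The bottle, jar and beaker stand unmoved, and the gripper is open well clear of them. I'm handing in.

```bash
python3 -c "
from station import manip
print(manip.sign_off())"
```

```text
the job is handed in; nothing more can be done
None
```

The chamber is shut and latched, and I handed the job in at about 12.5 s of the 48 s allowed. The sign-off reports no verdict, so what follows rests on my own checks.

- **Lid:** I swung it down with the closed fingers and pressed until it bottomed out at about 29 N. The fingertip height then put the lid angle at about 0 rad, with the handle still at roughly 0.1 rad.
- **Handle:** I gripped the T-bar and turned it clockwise until it met the stop. The tool's heading gave about 1.51 rad, with about 0.8 N m of torque against the stop. I then opened the gripper and rose about 15 cm clear; the wrist force read about zero.
- **Bystanders:** The bottle's cap, the jar's cap and the jar's body sit at the same pixel positions as at the start. I checked the beaker only by eye; it stands upright and looked unmoved.

**Not measured:** I did not measure the final lid angle after letting go. That it is under 0.012 rad is inferred from the handle reaching its stop without jamming and the lid looking flat in the last pictures. None of the checks failed. The only mismatch was the bar's position: it settled about 2 mm further in x than I had measured when the jaws closed on it.

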